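# Canister through the sprung flap

### The arm

A 6-joint arm with a two-finger parallel gripper is mounted at the origin on the work surface. World frame = base frame: x ahead of the robot, y to its left, z up, the work surface at z = 0. Lengths are in m, angles in rad, forces in N, time in s.
With the tool pointing down it reaches from about 0.3 to 0.875 m from the base axis. Payload 4.2 kg.
Tool frame: the origin (TCP) lies on the centre line of the jaws, within the pads' length; the fingertips stand 8 mm ahead of it and the grasp point (between the pads) lies 11 mm behind it (bot.nose_length is the distance from the TCP to the fingertips, in m); z points along the fingers, y is the direction in which the jaws open and shut (so a half turn about z gives the same grasp; the last joint's range is limited). The gripper opens to 85 mm and grips with 20 to 120 N. Pads are 22 mm wide; open, the fingers measure 114 mm over their backs; the gripper's body (76 mm by 85 mm) begins 54 mm behind the grasp point. The pads swing forward as they close: fully open they stand 13 mm farther back than shut.
Start: joints at [-1.146, 0.32, 1.565, -0, 1.257, -0.02], TCP at [0.247, -0.519, 0.204] pointing down, gripper open.
Joint ranges: [-3.11, 3.11], [-0.84, 2.01], [0.21, 2.61], [-1.34, 4.49], [0.05, 2.63], [-2.56, 2.56]. Speed limits (rad/s): [2.57, 2.57, 3.14, 3.14, 3.14, 3.14].

### API

Orientations are given as a rotation vector (axis times angle).
In Python, from workcell import monitor, camera, camera_info, bot gives the robot as it stands.
- The arm moves only by the tool play_rows, never from a script. Its argument "rows" is a list of rows, each an object with "gripper": the finger opening in mm, from 0 to 85.4; "linear": the shift along the tool's x, y, z in units of 15 cm (1.0 is 15 cm), a list of three; "angular": the turn, a rotation vector about the tool's x, y, z in units of pi/2 rad (1.0 is pi/2 rad), a list of three. In form: [{"gripper": gripper, "linear": [dx, dy, dz], "angular": [rx, ry, rz]}, ...]. A call has 1 to 12 rows; each row shifts and turns the commanded pose from where the row before left it, along the tool's axes as they then stand; what a row does not reach is not made up. A row lasts 1/8 s, in which the tool goes at most 62.5 mm and 10.7 degrees, less where a joint would pass 70% of its speed; a pose out of reach is approached as far as the arm can. A call with a number of a shift or a turn outside -1 to 1 is refused whole. A call with a gripper value outside its range is refused whole. The fingers move at their own pace and stop on an object; "force" is the grip in N (left out, the last holds). Time passes only in rows, so rows that do not move let the fingers close. It gives the time, the measured TCP pose, the force and the opening at its end, in the units of the state.
- monitor.sense(): the state, without advancing time (a new reading comes with each control period).
- camera(name): name is "scene" or "top" or "wrist"; returns (picture, depth): 384x512x3 uint8, red, green, blue; 384x512 float32, m along the optical axis (not along the pixel's ray), 0 where there is no reading.
- camera_info(name): a dict with "camera_matrix" (3x3 intrinsics, pixels), "D" ([k1, k2, p1, p2, k3] as OpenCV has them; the pictures are not rectified), "extrinsics" (4x4, takes a point from world to camera coordinates). Camera axes: x right, y down, z forward; pixel columns grow to the right and rows downward; lengths in m; the calibration is good to about 2 mm. A picture is of the moment at which its call begins: read the wrist's pose just before it. camera_info takes no time and is no camera call; for the wrist camera it gives the pose at the moment of the call.
- bot.sign_off(): hands the job in, once; it reports no verdict.
The state is a dict: "clock": time; "joint_pos": joint angles; "joint_vel": joint speeds; "joint_efforts": joint torques, N m; "tcp_pos": TCP position; "ee_rot": TCP orientation; "ft_force": force on the tool from outside, world axes, zero at the start; "torque": the same for the moment, N m; "width": finger opening in m.
Only numpy, scipy, OpenCV 4.12 (cv2) and the standard library are available. Lean on these libraries where they do the work, as an engineer would, in place of code of your own. Each camera call takes 0.05 s, during which the arm holds its last target.

### The job

Put the short, slim film canister away in the oak cubby: push the sprung acrylic flap down with it, lower it until the whole canister, cap included, is below the cubby's rim, and only then let go. Then draw the gripper out so that the flap swings shut over it, and leave the tall canister standing where it is.

Things in the scene. Friction and masses are not known exactly. Their poses are not given: they have to be found in the camera images.
- short_canister: The one to put away: translucent plastic cylinder, flat grey cap, 32 mm in diameter, 52 mm tall with cap, upright, about 90 g, rigid. Origin: centre of its underside, z up. A tall canister of equal diameter and a wide one of equal height (50 mm across) stand in the same row along y, at least 95 mm apart (centres), in any order.
- tall_canister: A bystander of the same plastic: 32 mm in diameter, 88 mm tall, standing upright. Origin: centre of its underside. To be left standing where it is.
- cubby: Fixed oak box, outside 80 mm (its x) by 176 mm (its y), rim 130 mm high, walls and floor 8 mm thick. The opening in its top, filled by the flap, is 64 mm (x) by 160 mm (y); inner floor 122 mm below the rim. Origin: centre of its underside, z up. Lay the line of the fingers along its long y axis so both pass in. The canister's last few cm of fall to the floor are harmless.
- flap (a joint): Clear acrylic flap, 61 x 156 mm, 4 mm thick, level and flush with the cubby's rim, hinged along its +x long edge (axis 31 mm towards +x from the cubby's centre, just under the rim). Swings downward into the cubby. Rad: 0 shut and level, 1.45 hanging fully open. A weak spring (under 1 N at the free edge) always swings it shut.
Mind the look-alikes: they are no part of the job. Leave any blue or pink look-alike of the cubby alone.

How it is judged:
On the way:
1. the short canister, still held, is wholly below the cubby's rim with the flap held open (z of short_canister in the frame of cubby below 0.079 m and x of short_canister in the frame of cubby between -0.034 and 0.034 m and y of short_canister in the frame of cubby between -0.08 and 0.08 m and value of joint flap above 0.6 rad and contact force between the fingers and short_canister above 0.5 N), for 0.1 s.
At the end, for the whole second after the job is handed in: The short canister lies or stands at rest inside the cubby, on its floor (any attitude), the flap is shut to within 0.09 rad (5 degrees), and the tall canister stands upright (within 10 degrees) within 30 mm of where it was (z of short_canister in the frame of cubby below 0.06 m and x of short_canister in the frame of cubby between -0.034 and 0.034 m and y of short_canister in the frame of cubby between -0.082 and 0.082 m and linear speed of short_canister below 0.05 m/s and value of joint flap below 0.09 rad and angle between tall_canister's own z axis and vertical below 0.17 rad and distance of tall_canister from where it was at the start of the episode below 0.03 m); the robot touches nothing.
It fails at once if the tall canister is knocked over (angle between tall_canister's own z axis and vertical above 0.6 rad).
It also fails if it takes over 38 s, if anything falls off the work surface, if the arm or the gripper's body presses on something with over 40 N, if the wrist force passes 120 N, or if a joint passes its speed limit or range.

## Working session

There is one attempt and no reset: what is moved stays moved. The work goes in short steps, Python scripts to look and compute and a tool call to move; the robot and the scene stay as the last step left them, time stands still between calls to the robot, and variables do not carry over. Pictures are saved under pics/ and viewed, and the job is handed in when it is done.

Besides the shell and the picture viewer there is one more tool, called by a JSON object that holds its "name" and its "arguments". play_rows: Moves the arm, as the interface text tells. Shifts and turns lie within -1 to 1; 1 stands for 15 cm of shift or pi/2 rad of turn. Its arguments: {"type":"object","properties":{"rows":{"type":"array","items":{"type":"object","properties":{"gripper":{"type":"number"},"linear":{"type":"array","items":{"type":"number","minimum":-1,"maximum":1}},"angular":{"type":"array","items":{"type":"number","minimum":-1,"maximum":1}}}}},"force":{"type":"number"}},"required":["rows"]}

```bash
mkdir -p pics
cat > h.py <<'E'
import numpy as np, cv2
from workcell import monitor, camera, camera_info, bot
def snap(n,tag):
    info=camera_info(n); p,d=camera(n); np.savez(f'{tag}.npz',p=p,d=d,K=info['camera_matrix'],D=info['D'],T=info['extrinsics'])
    cv2.imwrite(f'pics/{tag}.png',p[:,:,::-1]); return p,d
def load(tag):
    z=np.load(f'{tag}.npz'); return z['p'],z['d'],z['K'],z['D'],z['T']
def ray(uv,K,D,T):
    uv=np.array(uv,float).reshape(-1,1,2); n=cv2.undistortPoints(uv,K,D).reshape(-1,2)
    R=T[:3,:3];c=-R.T@T[:3,3]; return c,np.c_[n,np.ones(len(n))]@R
def plane(uv,z,K,D,T):
    c,v=ray(uv,K,D,T); return c+v*((z-c[2])/v[:,2])[:,None]
def cloud(d,K,D,T):
    h,w=d.shape; u,v=np.meshgrid(np.arange(w),np.arange(h))
    c,r=ray(np.stack([u,v],-1).reshape(-1,2),K,D,T); return (c+r*d.reshape(-1,1)).reshape(h,w,3)
E
python3 - <<'E'
from h import *
print(monitor.sense())
for n in('scene','top'): snap(n,n+'0'); print(n,load(n+'0')[4])
E
```

```text
{'clock': 0.0, 'joint_pos': array([-1.14600020e+00,  3.20292149e-01,  1.56570464e+00,  6.59073888e-06,
        1.25742936e+00, -1.99603661e-02]), 'joint_vel': array([ 6.20172588e-04, -2.80710380e-04, -4.83509907e-05, -7.15838170e-04,
        1.13700293e-03,  1.60265920e-03]), 'joint_efforts': array([ 2.16188950e-03, -4.15507007e+01, -2.34159994e+01,  3.25504170e-04,
        8.20504938e-03,  2.02812964e-05]), 'tcp_pos': array([ 0.24718367, -0.51854971,  0.20347224]), 'ee_rot': array([-3.06248068e+00, -6.92478506e-01,  5.69031709e-04]), 'ft_force': array([0.63063331, 0.20069501, 0.59183381]), 'torque': array([ 0.00447138,  0.03060286, -0.03220654]), 'width': 0.08524179857468517}
scene [[ 0.39138498  0.92022412 -0.00231683 -0.1594185 ]
 [ 0.74511546 -0.31838411 -0.58603286 -0.30028974]
 [-0.54001921  0.22763815 -0.81028398  1.2401225 ]
 [ 0.          0.          0.          1.        ]]
top [[-0.00638983 -0.99994191  0.0086799  -0.03703253]
 [-0.99869479  0.00594151 -0.05072877  0.49178286]
 [ 0.05067426 -0.00899272 -0.99867475  1.05013766]
 [ 0.          0.          0.          1.        ]]
```

View pics/scene0.png

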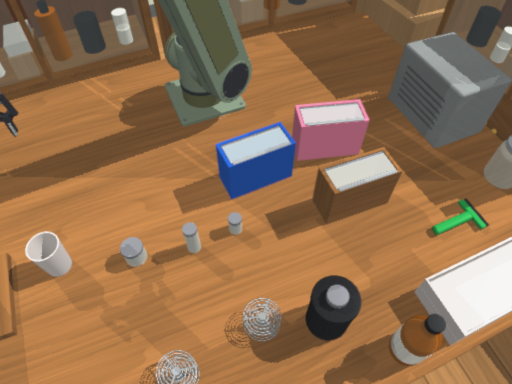

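View pics/top0.png

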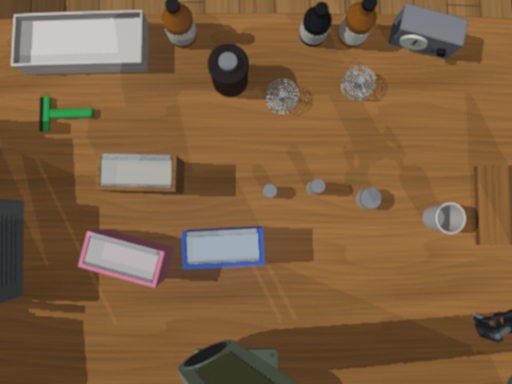

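Candidates: in scene, short slim (235,222), tall slim (192,238) and short wide (133,250); in top the same three are at (270,190), (316,186) and (369,198). The cubby choices are oak (top 137,171), blue (222,248) and pink (122,258). By the description I choose (270,190) and the oak one. Next I check with a crop and measure.

Run:
```python
from h import *
p,d,K,D,T=load('top0'); P=cloud(d,K,D,T); ok=d>0
ps,ds,Ks,Ds,Ts=load('scene0')
a=cv2.resize(p[150:230,230:410],None,fx=4,fy=4,interpolation=3); b=cv2.resize(ps[190:280,100:270],None,fx=4,fy=4,interpolation=3)
c=cv2.resize(p[140:205,80:200],None,fx=4,fy=4,interpolation=3)
W=720
out=np.zeros((a.shape[0]+c.shape[0],W,3),np.uint8); out[:a.shape[0],:a.shape[1]]=a; out[a.shape[0]:,:c.shape[1]]=c
cv2.imwrite('pics/crop_top.png',out[:,:,::-1]); cv2.imwrite('pics/crop_scene.png',b[:,:,::-1])
# caps via height mask
for nm,(u,v) in dict(s=(270,190),t=(316,186),w=(369,198)).items():
    w=P[v-18:v+18,u-20:u+20]; dd=d[v-18:v+18,u-20:u+20]; m=(dd>0)&(w[...,2]>0.02)
    q=w[m]; top=np.percentile(q[:,2],95) ; q2=q[q[:,2]>top-0.006]
    print(nm,len(q),top,q2[:,:2].min(0),q2[:,:2].max(0),q2.mean(0))
m=ok&(P[...,2]>0.115)&(P[...,2]<0.15); m2=np.zeros_like(m); m2[140:210,85:195]=1; m&=m2
mm=cv2.morphologyEx(m.astype(np.uint8),cv2.MORPH_OPEN,np.ones((3,3)))
q=P[mm>0]; print(len(q),np.median(q[:,2])); r=cv2.minAreaRect(q[:,:2].astype(np.float32)); print(r)
# same from scene
P2=cloud(ds,Ks,Ds,Ts); m=(ds>0)&(P2[...,2]>0.12)&(P2[...,2]<0.14); k=np.zeros_like(m);k[140:220,305:405]=1;m&=k
q=P2[m]; print(len(q),np.median(q[:,2]),cv2.minAreaRect(q[:,:2].astype(np.float32)))
for nm,(u,v) in dict(s=(235,222),t=(192,238),w=(133,250)).items():
    w=P2[v-25:v+25,u-20:u+20]; q=w[(ds[v-25:v+25,u-20:u+20]>0)&(w[...,2]>0.02)]; top=np.percentile(q[:,2],95);q2=q[q[:,2]>top-0.006];print(nm,top,q2.mean(0),np.ptp(q2,axis=0))
```

```text
s 154 0.05561309146016471 [ 0.47477354 -0.10003691] [ 0.50582074 -0.06911292] [ 0.48948756 -0.08486829  0.05299805]
t 208 0.09089111051703104 [ 0.48209537 -0.20785031] [ 0.51445212 -0.17756563] [ 0.4980592  -0.1928815   0.08834616]
w 411 0.05541727774775096 [ 0.44718429 -0.34908708] [ 0.49488897 -0.29889008] [ 0.47075594 -0.32460361  0.05256991]
2806 0.1299741071028122
((0.526958703994751, 0.213464617729187), (0.17644678056240082, 0.07855317741632462), 88.35494232177734)
2279 0.12855484115484372 ((0.5274843573570251, 0.21369396150112152), (0.17984607815742493, 0.08318079262971878), 88.13145446777344)
s 0.053221869110391264 [ 0.49152925 -0.08435264  0.050877  ] [0.0315893  0.03151909 0.00726233]
t 0.08830122630384372 [ 0.50009621 -0.19238319  0.08657391] [0.03249859 0.03216015 0.00766128]
w 0.0535918987739936 [ 0.47106369 -0.32504559  0.05153241] [0.05072267 0.04918085 0.00753625]
```

```bash
ls -la pics
```

```text
total 772
drwxr-xr-x 2 agent agent   4096 Dec  7 01:59 .
drwxr-xr-x 3 agent agent   4096 Dec  7 01:59 ..
-rw-r--r-- 1 agent agent 121907 Dec  7 01:59 crop_scene.png
-rw-r--r-- 1 agent agent 165465 Dec  7 01:59 crop_top.png
-rw-r--r-- 1 agent agent 255151 Dec  7 01:59 scene0.png
-rw-r--r-- 1 agent agent 232031 Dec  7 01:59 top0.png
```

View pics/crop_top.png

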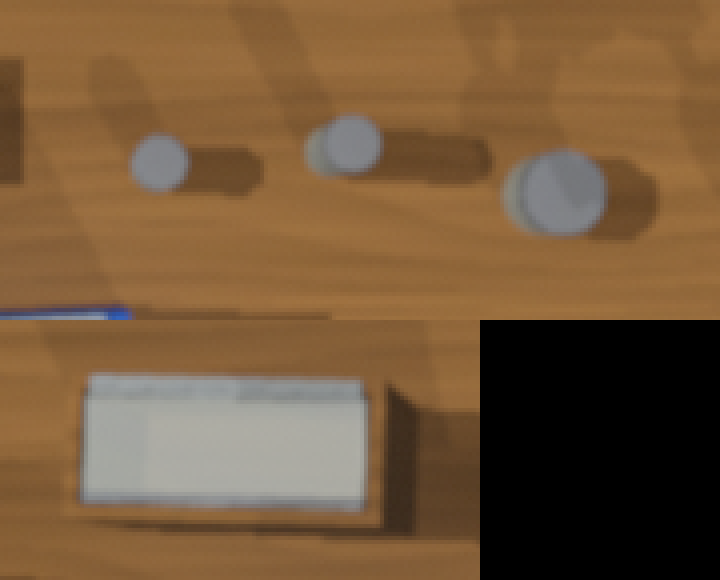

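View pics/crop_scene.png

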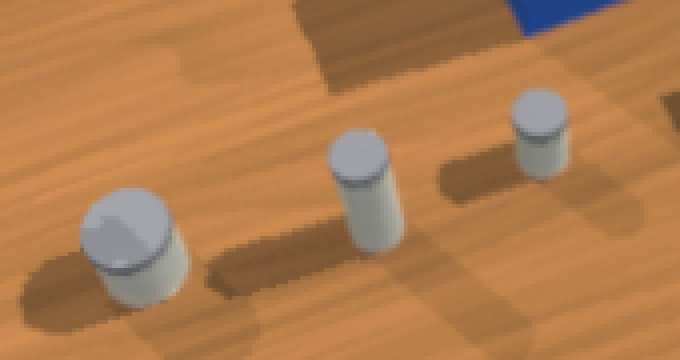

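Run:
```python
from h import *
ps,ds,Ks,Ds,Ts=load('scene0'); p,d,K,D,T=load('top0')
b=cv2.resize(ps[140:220,305:410],None,fx=7,fy=7,interpolation=3); cv2.imwrite('pics/cubby_scene.png',b[:,:,::-1])
P=cloud(d,K,D,T)
for v in range(150,196,2): print(v,P[v,120].round(3),P[v,150].round(3),p[v,120])
print(cv2.Rodrigues(monitor.sense()['ee_rot'])[0])
```

```text
150 [ 0.595  0.287 -0.001] [ 0.594  0.211 -0.001] [138  98  56]
152 [0.589 0.286 0.   ] [ 0.589  0.211 -0.003] [137  99  63]
154 [0.567 0.248 0.13 ] [0.583 0.21  0.002] [150 141 133]
156 [0.562 0.248 0.129] [0.561 0.181 0.132] [153 157 158]
158 [0.557 0.246 0.135] [0.557 0.18  0.135] [147 152 150]
160 [0.553 0.248 0.131] [0.553 0.182 0.129] [161 163 158]
162 [0.549 0.249 0.127] [0.548 0.181 0.13 ] [166 167 161]
164 [0.544 0.247 0.131] [0.544 0.181 0.131] [172 170 163]
166 [0.54  0.247 0.133] [0.539 0.18  0.133] [174 173 164]
168 [0.536 0.248 0.128] [0.535 0.181 0.13 ] [173 172 164]
170 [0.531 0.248 0.129] [0.531 0.182 0.128] [173 172 165]
172 [0.527 0.247 0.132] [0.526 0.181 0.131] [171 171 164]
174 [0.523 0.248 0.128] [0.522 0.181 0.13 ] [171 171 164]
176 [0.518 0.247 0.132] [0.517 0.181 0.132] [172 171 165]
178 [0.514 0.247 0.13 ] [0.513 0.182 0.126] [173 172 165]
180 [0.509 0.248 0.126] [0.509 0.181 0.131] [172 172 164]
182 [0.505 0.247 0.13 ] [0.504 0.181 0.13 ] [167 167 161]
184 [0.5   0.247 0.132] [0.5   0.18  0.133] [138 139 142]
186 [0.496 0.247 0.131] [0.503 0.208 0.008] [137 115  99]
188 [0.492 0.247 0.13 ] [0.491 0.181 0.127] [144 103  58]
190 [0.489 0.258 0.092] [0.487 0.181 0.128] [110  79  46]
192 [0.489 0.284 0.003] [0.488 0.205 0.021] [98 69 41]
194 [0.484 0.284 0.004] [ 0.484  0.21  -0.001] [136  97  57]
[[ 9.02687708e-01  4.30295777e-01 -6.67498157e-04]
 [ 4.30296295e-01 -9.02686561e-01  1.43924194e-03]
 [ 1.67581135e-05 -1.58640799e-03 -9.99998742e-01]]
```

View pics/cubby_scene.png

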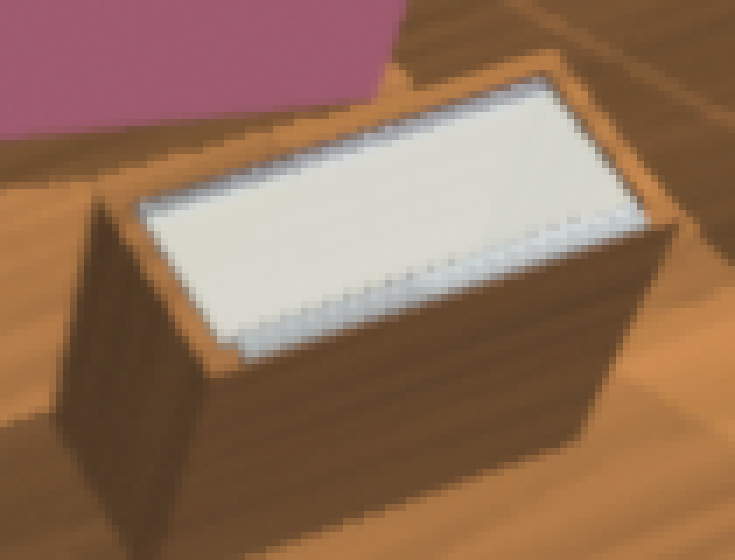

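The oak cubby's hinge strip is on its world +x side (crop rows 220–360) and the free-edge gap is on the −x side. The short slim canister is at about (0.4905, −0.0846), and the cubby is at (0.527, 0.2136) with yaw −1.65°. First I turn the tool and move over the canister.

{"name": "play_rows", "arguments": {"rows": [{"gripper":70,"linear":[0,0,0],"angular":[0,0,0.1]},{"gripper":70,"linear":[0,0,0],"angular":[0,0,0.1]},{"gripper":70,"linear":[0,0,0],"angular":[0,0,0.1]},{"gripper":70,"linear":[0,0,0],"angular":[0,0,0]}], "force": 40}}

```text
clock: 0.6
tcp_pos: [0.2473, -0.5188, 0.2039]
ee_rot: [-3.141, 0.039, 0.001]
ft_force: [0.2, -0.1, -1.0]
width: 0.0696
```

{"name": "play_rows", "arguments": {"rows": [{"gripper":70,"linear":[0.154,-0.294,0],"angular":[0,0,0]},{"gripper":70,"linear":[0.154,-0.294,0],"angular":[0,0,0]},{"gripper":70,"linear":[0.154,-0.294,0],"angular":[0,0,0]},{"gripper":70,"linear":[0.154,-0.294,0],"angular":[0,0,0]},{"gripper":70,"linear":[0.154,-0.294,0],"angular":[0,0,0]},{"gripper":70,"linear":[0.154,-0.294,0],"angular":[0,0,0]},{"gripper":70,"linear":[0.154,-0.294,0],"angular":[0,0,0]},{"gripper":70,"linear":[0.154,-0.294,0],"angular":[0,0,0]},{"gripper":70,"linear":[0.154,-0.294,0],"angular":[0,0,0]},{"gripper":70,"linear":[0.154,-0.294,0],"angular":[0,0,0]},{"gripper":70,"linear":[0,0,0],"angular":[0,0,0]}]}}

```text
clock: 1.98
tcp_pos: [0.491, -0.0818, 0.204]
ee_rot: [-3.141, 0.03, 0.0]
ft_force: [-0.7, -0.8, 0.4]
width: 0.0697
```

Run:
```python
from h import *
s=monitor.sense(); R=cv2.Rodrigues(s['ee_rot'])[0]; print(s['clock'],s['tcp_pos'],s['joint_pos'],s['width']); print(R.round(4))
w=np.array([0.4905,-0.0846,0.024])-s['tcp_pos']; print('units',R.T@w/0.15)
snap('wrist','w1'); print(load('w1')[4])
p,d,K,D,T=load('w1'); P=cloud(d,K,D,T); m=(d>0)&(P[...,2]>0.045)&(P[...,2]<0.06)&(np.hypot(P[...,0]-.49,P[...,1]+.085)<.04); q=P[m]
print(m.sum(), q.mean(0),q.min(0),q.max(0), cv2.minEnclosingCircle(q[:,:2].astype(np.float32)))
```

```text
1.975 [ 0.49103457 -0.08184239  0.20401185] [-1.88600753e-01  1.98393335e-01  1.73423070e+00  5.27369524e-04
  1.20910887e+00  1.40119887e+00] 0.06965248557934578
[[ 9.998e-01 -1.920e-02 -0.000e+00]
 [-1.920e-02 -9.998e-01  5.000e-04]
 [-1.000e-04 -5.000e-04 -1.000e+00]]
units [-0.00314434  0.01906089  1.20006963]
[[-1.92548688e-02 -9.99814124e-01 -9.84026376e-04 -7.27639406e-02]
 [-9.59342368e-01  1.81982355e-02  2.81657675e-01  4.36635468e-01]
 [-2.81587414e-01  6.36729978e-03 -9.59514453e-01  5.18898187e-01]
 [ 0.00000000e+00  0.00000000e+00  0.00000000e+00  1.00000000e+00]]
568 [ 0.49060048 -0.08593144  0.05291319] [ 0.47310012 -0.10149158  0.04502552] [ 0.50610971 -0.06990688  0.05513081] ((0.4895918369293213, -0.08619479089975357), 0.016678135842084885)
```

View pics/w1.png

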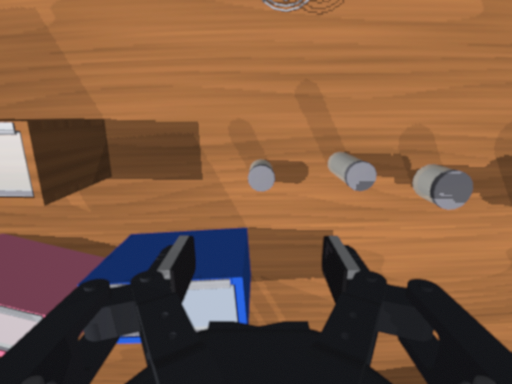

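The wrist view shows the short cap at (261,176), central between the fingers and clear of the tall one at (360,175). Now I go down and grip.

{"name": "play_rows", "arguments": {"rows": [{"gripper":70,"linear":[-0.003,0.024,0.24],"angular":[0,0,0]},{"gripper":70,"linear":[0,0,0.24],"angular":[0,0,0]},{"gripper":70,"linear":[0,0,0.24],"angular":[0,0,0]},{"gripper":70,"linear":[0,0,0.24],"angular":[0,0,0]},{"gripper":70,"linear":[0,0,0.16],"angular":[0,0,0]},{"gripper":70,"linear":[0,0,0.08],"angular":[0,0,0]},{"gripper":70,"linear":[0,0,0],"angular":[0,0,0]},{"gripper":25,"linear":[0,0,0],"angular":[0,0,0]},{"gripper":25,"linear":[0,0,0],"angular":[0,0,0]},{"gripper":25,"linear":[0,0,0],"angular":[0,0,0]},{"gripper":25,"linear":[0,0,0],"angular":[0,0,0]},{"gripper":25,"linear":[0,0,0],"angular":[0,0,0]}], "force": 40}}

```text
clock: 3.52
tcp_pos: [0.4899, -0.0879, 0.0249]
ee_rot: [3.141, -0.041, 0.002]
ft_force: [-0.6, 0.4, 5.7]
width: 0.025
```

Run:
```python
from h import *
s=monitor.sense(); print(s['width'],s['ft_force'],s['tcp_pos'])
snap('wrist','w2'); p,_=snap('scene','s2')
cv2.imwrite('pics/s2c.png',cv2.resize(p[150:290,150:330],None,fx=4,fy=4,interpolation=3)[:,:,::-1])
```

```text
0.02502311543290361 [-0.64956908  0.43803069  5.6649516 ] [ 0.48990772 -0.08794592  0.02488769]
```

View pics/w2.png

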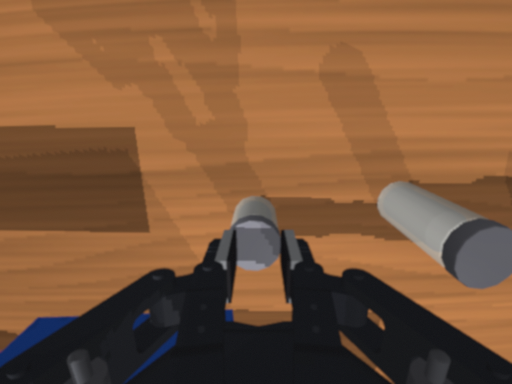

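View pics/s2c.png

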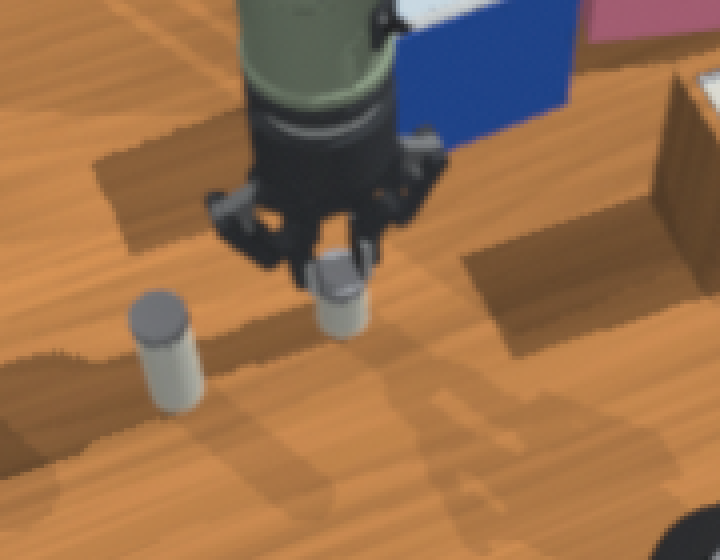

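Run:
```python
from h import *
for tag in('w2','s2'):
    p,d,K,D,T=load(tag); P=cloud(d,K,D,T); g=p.astype(int)
    m=(d>0)&(P[...,2]>0.046)&(P[...,2]<0.062)&(np.hypot(P[...,0]-.50,P[...,1]+.085)<.03)&(g.max(-1)-g.min(-1)<40)&(g.mean(-1)>95)
    q=P[m]; print(tag,len(q),q.mean(0),q.min(0),q.max(0)); 
    m=(d>0)&(P[...,2]>0.012)&(P[...,2]<0.04)&(np.hypot(P[...,0]-.50,P[...,1]+.085)<.04)&(g.mean(-1)>120)
    q=P[m]; print(tag,len(q),q.mean(0),q.min(0),q.max(0))
    if tag=='w2':
        uv=cv2.projectPoints(np.array([[0.4899,-0.0879,0.0249],[0.4899,-0.0879,0.036],[0.4899,-0.0879,0.052],[0.49,-0.086,0.052]]),cv2.Rodrigues(T[:3,:3])[0],T[:3,3],K,D)[0]; print(uv.reshape(-1,2))
s=monitor.sense();print(cv2.Rodrigues(s['ee_rot'])[0].round(4))
```

```text
w2 1519 [ 0.48964635 -0.08575079  0.05313839] [ 0.47343796 -0.09989339  0.0464118 ] [ 0.50579859 -0.06991949  0.06114845]
w2 156 [ 0.50154528 -0.07655886  0.02620146] [ 0.49343546 -0.08457699  0.01205968] [ 0.50554052 -0.0707732   0.03989873]
[[257.26467272 226.36123224]
 [257.20428604 233.18598685]
 [257.10314554 244.62523936]
 [253.8336652  244.54679161]]
s2 106 [ 0.49238745 -0.08464619  0.05142258] [ 0.47607774 -0.10569987  0.04758452] [ 0.50757785 -0.07030458  0.06159676]
s2 77 [ 0.50217751 -0.08714117  0.02602954] [ 0.48743383 -0.09939395  0.01244055] [ 0.50775089 -0.07020471  0.03951324]
[[ 9.997e-01 -2.640e-02  1.200e-03]
 [-2.640e-02 -9.997e-01 -2.000e-04]
 [ 1.200e-03  2.000e-04 -1.000e+00]]
```

The cap (256,245) sits correctly between the pads, but the width reads exactly my commanded 25 mm, not 32. I close further to see whether the fingers really stop on the canister.

{"name": "play_rows", "arguments": {"rows": [{"gripper":10,"linear":[0,0,0],"angular":[0,0,0]},{"gripper":10,"linear":[0,0,0],"angular":[0,0,0]}], "force": 40}}

```text
clock: 3.88
tcp_pos: [0.4917, -0.0861, 0.0273]
ee_rot: [-3.138, 0.045, -0.008]
ft_force: [-1.5, 9.3, 22.4]
width: 0.0106
```

Run:
```python
from h import *
s=monitor.sense(); print(s['width'],s['ft_force'],s['tcp_pos'])
snap('wrist','w3')
```

```text
0.010582731405951128 [-1.5371081   9.32543364 22.3829059 ] [ 0.49174357 -0.08613373  0.02725131]
```

View pics/w3.png

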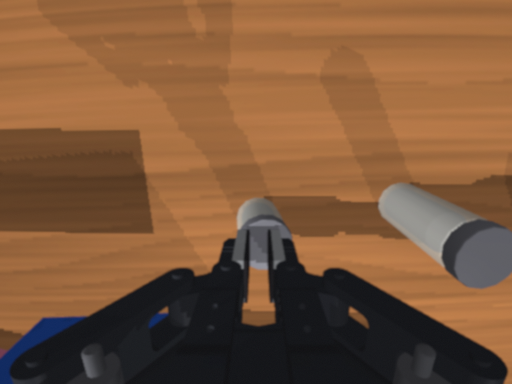

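Run:
```python
from h import *
print(bot.nose_length,[a for a in dir(bot) if a[0]!='_'],[a for a in dir(monitor) if a[0]!='_'])
p,_=snap('scene','s3')
cv2.imwrite('pics/s3c.png',cv2.resize(p[170:260,180:290],None,fx=7,fy=6,interpolation=3)[:,:,::-1])
p,d,K,D,T=load('s3'); P=cloud(d,K,D,T)
m=(d>0)&(p.mean(-1)<60)&(np.hypot(P[...,0]-.49,P[...,1]+.085)<.035)&(P[...,2]>.01)
q=P[m]; print(len(q),np.percentile(q[:,2],[0,2,5,20]))
print(q[np.argsort(q[:,2])[:12]].round(3))
s=monitor.sense(); print(s['clock'],s['joint_pos'])
```

```text
0.008 ['PlanningError', 'nose_length', 'sign_off'] ['sense']
406 [0.0580011  0.07242591 0.08499352 0.10615772]
[[ 0.494 -0.08   0.058]
 [ 0.488 -0.079  0.061]
 [ 0.496 -0.08   0.065]
 [ 0.488 -0.079  0.066]
 [ 0.496 -0.08   0.068]
 [ 0.501 -0.101  0.069]
 [ 0.499 -0.1    0.069]
 [ 0.5   -0.103  0.072]
 [ 0.49  -0.079  0.072]
 [ 0.497 -0.08   0.074]
 [ 0.5   -0.1    0.075]
 [ 0.5   -0.103  0.076]]
3.975 [-0.19903279  0.38767055  1.97924514  0.00536122  0.76994942  1.39645932]
```

View pics/s3c.png

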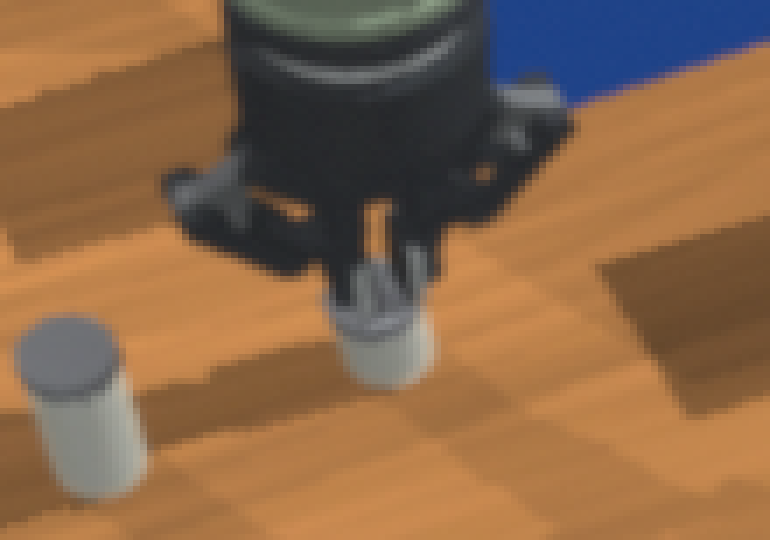

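Run:
```python
from h import *
for tag in('w1','w2','w3'):
    p,d,K,D,T=load(tag); P=cloud(d,K,D,T)
    m=(d>0)&(d<0.30)&(p.mean(-1)<130); m[300:]=0
    if tag=='w1': pass
    q=P[m&(p.max(-1).astype(int)-p.min(-1)<25)]
    q=q[(abs(q[:,0]-.49)<.03)&(abs(q[:,1]+.085)<.07)]; q=q[(q[:,2]>0.06) if tag!='w1' else (q[:,2]>.1)]
    print(tag,len(q), np.percentile(q[:,2],[1,5,25,50]) if len(q) else '', q[np.argsort(q[:,2])[:3]].round(3).tolist())
p,d,K,D,T=load('w1');P=cloud(d,K,D,T)
for u,v in((325,240),(330,245),(340,262),(350,280),(185,240),(180,262)): print(u,v,d[v,u],P[v,u].round(3),p[v,u])
```

```text
w1 7285 [0.24435845 0.24942212 0.26609629 0.28471823] [[0.492, -0.047, 0.241], [0.491, -0.047, 0.241], [0.5, -0.048, 0.241]]
w2 7887 [0.06269523 0.06938952 0.09198741 0.10561007] [[0.502, -0.104, 0.06], [0.501, -0.102, 0.06], [0.487, -0.101, 0.06]]
w3 7874 [0.06332691 0.07030251 0.0980007  0.10840805] [[0.503, -0.097, 0.06], [0.503, -0.093, 0.06], [0.503, -0.095, 0.06]]
325 240 0.14094497 [ 0.501 -0.117  0.246] [20 18 21]
330 245 0.13292691 [ 0.502 -0.118  0.254] [20 19 22]
340 262 0.11754855 [ 0.502 -0.118  0.27 ] [18 20 21]
350 280 0.10963024 [ 0.499 -0.12   0.279] [31 31 35]
185 240 0.1366349 [ 0.504 -0.046  0.25 ] [77 79 81]
180 262 0.1209688 [ 0.501 -0.048  0.267] [19 18 20]
```

The reported TCP is about 33 mm lower than the fingers actually reach: the wrist depth puts the tips at z=0.241 with TCP at 0.204. The fingers therefore closed onto the cap. I open, lift clear and re-measure.

{"name": "play_rows", "arguments": {"rows": [{"gripper":70,"linear":[0,0,-0.1],"angular":[0,0,0]},{"gripper":70,"linear":[0,0,-0.2],"angular":[0,0,0]},{"gripper":70,"linear":[0,0,-0.1],"angular":[0,0,0]},{"gripper":70,"linear":[0,0,0],"angular":[0,0,0]},{"gripper":70,"linear":[0,0,0],"angular":[0,0,0]}]}}

```text
clock: 4.6
tcp_pos: [0.4887, -0.0878, 0.0834]
ee_rot: [-3.141, 0.042, 0.003]
ft_force: [-0.2, -0.5, 0.2]
width: 0.0701
```

Run:
```python
from h import *
s=monitor.sense(); R=cv2.Rodrigues(s['ee_rot'])[0]; print(s['clock'],s['width'],s['ft_force'],s['tcp_pos'])
snap('wrist','w4')
p,d,K,D,T=load('w4'); P=cloud(d,K,D,T); g=p.astype(int)
m=(d>0)&(P[...,2]>0.047)&(P[...,2]<0.058)&(np.hypot(P[...,0]-.49,P[...,1]+.085)<.03)&(g.mean(-1)>95)
q=P[m]; c=q.mean(0); print(len(q),c,q.min(0),q.max(0))
m=(d>0)&(d<.3)&(P[...,2]>.06)&(abs(P[...,0]-.49)<.03)&(abs(P[...,1]+.085)<.07); m[310:]=0;q=P[m]
L=q[q[:,1]>-.085];Rr=q[q[:,1]<-.085]
for z in(L,Rr): print(np.percentile(z[:,2],[0,1,5]), z[z[:,2]<z[:,2].min()+.006].mean(0))
print('units to canister',R.T@(np.array([.490,-.0857,-.008])-s['tcp_pos'])/.15)
```

```text
4.6 0.0701131645048002 [-0.19876955 -0.51092674  0.15457028] [ 0.48869367 -0.08784716  0.08342523]
1256 [ 0.49007811 -0.08574907  0.0531042 ] [ 0.47393845 -0.10175135  0.04754374] [ 0.50576292 -0.07003879  0.0553909 ]
[0.11813265 0.12277327 0.12930757] [ 0.49156674 -0.05325044  0.12202646]
[0.1188222  0.12263626 0.12900525] [ 0.49010863 -0.12378461  0.12254094]
units to canister [ 0.00940429 -0.01441761  0.60948879]
```

View pics/w4.png

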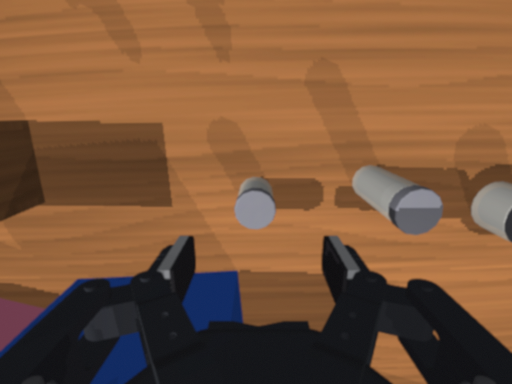

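{"name": "play_rows", "arguments": {"rows": [{"gripper":70,"linear":[0.009,-0.014,0.2],"angular":[0,0,0]},{"gripper":70,"linear":[0,0,0.2],"angular":[0,0,0]},{"gripper":70,"linear":[0,0,0.14],"angular":[0,0,0]},{"gripper":70,"linear":[0,0,0.07],"angular":[0,0,0]},{"gripper":70,"linear":[0,0,0],"angular":[0,0,0]}]}}

```text
clock: 5.28
tcp_pos: [0.4902, -0.0858, -0.008]
ee_rot: [-3.141, 0.041, 0.003]
ft_force: [0.2, -0.4, -0.1]
width: 0.0699
```

{"name": "play_rows", "arguments": {"rows": [{"gripper":26,"linear":[0,0,0],"angular":[0,0,0]},{"gripper":26,"linear":[0,0,0],"angular":[0,0,0]},{"gripper":26,"linear":[0,0,0],"angular":[0,0,0]},{"gripper":26,"linear":[0,0,0],"angular":[0,0,0]},{"gripper":26,"linear":[0,0,0],"angular":[0,0,0]}], "force": 40}}

```text
clock: 5.9
tcp_pos: [0.4915, -0.086, -0.0063]
ee_rot: [3.141, -0.042, 0.003]
ft_force: [-1.0, -0.1, 6.2]
width: 0.0309
```

{"name": "play_rows", "arguments": {"rows": [{"gripper":26,"linear":[0,0,-0.1],"angular":[0,0,0]},{"gripper":26,"linear":[0,0,-0.25],"angular":[0,0,0]},{"gripper":26,"linear":[0,0,-0.3],"angular":[0,0,0]},{"gripper":26,"linear":[0,0,-0.3],"angular":[0,0,0]},{"gripper":26,"linear":[0,0,-0.25],"angular":[0,0,0]},{"gripper":26,"linear":[0,0,0],"angular":[0,0,0]}]}}

```text
clock: 6.65
tcp_pos: [0.4927, -0.0862, 0.1765]
ee_rot: [3.14, -0.042, 0.012]
ft_force: [-0.3, -0.1, -1.2]
width: 0.0309
```

Run:
```python
from h import *
s=monitor.sense(); R=cv2.Rodrigues(s['ee_rot'])[0]; print(s['clock'],s['width'],s['ft_force'],s['tcp_pos']);print(R.round(4))
snap('wrist','w5');snap('scene','s5')
for tag in('w5','s5'):
    p,d,K,D,T=load(tag); P=cloud(d,K,D,T); g=p.astype(int)
    m=(d>0)&(P[...,2]>0.16)&(P[...,2]<0.25)&(np.hypot(P[...,0]-.49,P[...,1]+.085)<.022)&(g.mean(-1)>95)&(g.max(-1)-g.min(-1)<40)
    q=P[m]; print(tag,len(q),q.mean(0),q.min(0),q.max(0))
a=cv2.imread('pics/s5.png')[100:270,150:400]; cv2.imwrite('pics/ws5.png',np.hstack([cv2.resize(a,(400,272)),cv2.resize(cv2.imread('pics/w5.png'),(363,272))]))
```

```text
6.65 0.03090196296120218 [-0.34099515 -0.08742154 -1.19615209] [ 0.49268149 -0.08622726  0.17651981]
[[ 0.9996 -0.0264  0.0076]
 [-0.0264 -0.9996 -0.0016]
 [ 0.0076  0.0014 -1.    ]]
w5 3886 [ 0.49456826 -0.08553548  0.2274379 ] [ 0.47400718 -0.10491836  0.18653164] [ 0.50685606 -0.06791792  0.24786307]
s5 323 [ 0.49791922 -0.08584477  0.21688199] [ 0.47397014 -0.10305332  0.17910181] [ 0.50707404 -0.06616162  0.24409829]
```

View pics/ws5.png

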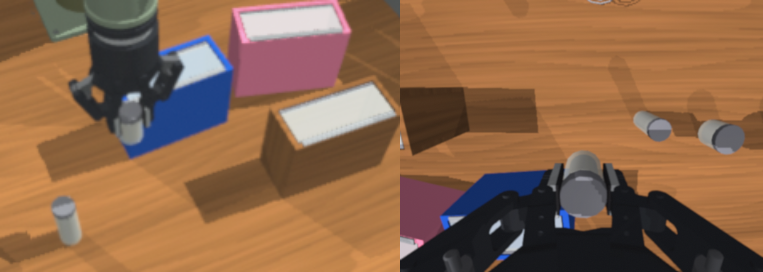

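Held at 31 mm, and the tall canister still stands. Now I carry it over the oak cubby.

{"name": "play_rows", "arguments": {"rows": [{"gripper":26,"linear":[0.0145,-0.15,0],"angular":[0,0,0]},{"gripper":26,"linear":[0.0145,-0.27,0],"angular":[0,0,0]},{"gripper":26,"linear":[0.0145,-0.3,0],"angular":[0,0,0]},{"gripper":26,"linear":[0.0145,-0.3,0],"angular":[0,0,0]},{"gripper":26,"linear":[0.0145,-0.3,0],"angular":[0,0,0]},{"gripper":26,"linear":[0.0145,-0.3,0],"angular":[0,0,0]},{"gripper":26,"linear":[0.0145,-0.25,0],"angular":[0,0,0]},{"gripper":26,"linear":[0.0145,-0.135,0],"angular":[0,0,0]},{"gripper":26,"linear":[0,0,0],"angular":[0,0,0]},{"gripper":26,"linear":[0,0,0],"angular":[0,0,0]}]}}

```text
clock: 8.0
tcp_pos: [0.5158, 0.2131, 0.1722]
ee_rot: [3.14, -0.043, -0.002]
ft_force: [-1.2, 0.4, -0.5]
width: 0.0306
```

Run:
```python
from h import *
s=monitor.sense(); R=cv2.Rodrigues(s['ee_rot'])[0]; print(s['clock'],s['width'],s['ft_force'],s['tcp_pos'],s['joint_pos']);print(R.round(4))
snap('wrist','w6');snap('scene','s6');snap('top','t6')
for tag in('w6','s6'):
    p,d,K,D,T=load(tag); P=cloud(d,K,D,T); g=p.astype(int)
    c0=s['tcp_pos']
    m=(d>0)&(P[...,2]>0.16)&(P[...,2]<0.25)&(np.hypot(P[...,0]-c0[0],P[...,1]-c0[1])<.022)&(g.mean(-1)>95)&(g.max(-1)-g.min(-1)<40)
    q=P[m]; print(tag,len(q),q.mean(0),np.percentile(q,[1,99],axis=0))
a=cv2.imread('pics/s6.png')[60:230,250:450]; b=cv2.imread('pics/w6.png')
cv2.imwrite('pics/ws6.png',np.hstack([cv2.resize(a,(390,330)),cv2.resize(b,(400,330))]))
```

```text
8.0 0.030624859376489046 [-1.23358272  0.44459308 -0.45569079] [0.51580517 0.21309632 0.17224311] [ 3.71643652e-01  3.16330198e-01  1.65338756e+00 -8.31266554e-04
  1.17358180e+00  1.96986214e+00]
[[ 0.9996 -0.0271 -0.0013]
 [-0.0271 -0.9996 -0.0013]
 [-0.0013  0.0014 -1.    ]]
w6 3822 [0.517978   0.21381318 0.22299524] [[0.49979781 0.19843713 0.18249929]
 [0.52975166 0.22946939 0.23835526]]
s6 212 [0.52443042 0.21035566 0.20970688] [[0.50610068 0.19433407 0.18003073]
 [0.53063186 0.23165723 0.23577441]]
```

View pics/ws6.png

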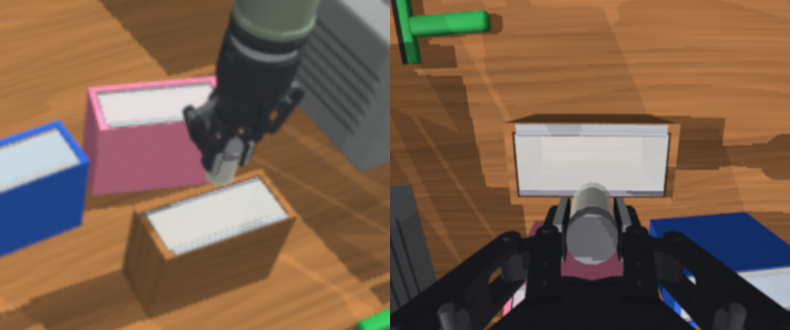

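{"name": "play_rows", "arguments": {"rows": [{"gripper":26,"linear":[0.017,0,0.1],"angular":[0,0,0]},{"gripper":26,"linear":[0,0,0.1],"angular":[0,0,0]},{"gripper":26,"linear":[0,0,0.1],"angular":[0,0,0]},{"gripper":26,"linear":[0,0,0.1],"angular":[0,0,0]},{"gripper":26,"linear":[0,0,0.1],"angular":[0,0,0]}]}}

```text
clock: 8.78
tcp_pos: [0.5186, 0.2143, 0.0966]
ee_rot: [3.141, -0.041, -0.001]
ft_force: [0.6, -0.0, -0.3]
width: 0.0308
```

{"name": "play_rows", "arguments": {"rows": [{"gripper":26,"linear":[0,0,0.08],"angular":[0,0,0]},{"gripper":26,"linear":[0,0,0.08],"angular":[0,0,0]},{"gripper":26,"linear":[0,0,0.08],"angular":[0,0,0]},{"gripper":26,"linear":[0,0,0.04],"angular":[0,0,0]},{"gripper":26,"linear":[0,0,0],"angular":[0,0,0]},{"gripper":26,"linear":[0,0,0],"angular":[0,0,0]},{"gripper":26,"linear":[0,0,0],"angular":[0,0,0]}]}}

```text
clock: 9.65
tcp_pos: [0.519, 0.2143, 0.0562]
ee_rot: [-3.141, 0.042, -0.001]
ft_force: [-0.6, -1.2, -1.1]
width: 0.0312
```

Run:
```python
from h import *
s=monitor.sense(); print(s['clock'],s['width'],s['ft_force'],s['tcp_pos'])
snap('wrist','w7');snap('scene','s7')
p,d,K,D,T=load('w7'); P=cloud(d,K,D,T); g=p.astype(int); c0=s['tcp_pos']
m=(d>0)&(P[...,2]>0.04)&(P[...,2]<0.16)&(np.hypot(P[...,0]-c0[0],P[...,1]-c0[1])<.022)&(g.mean(-1)>85)&(g.max(-1)-g.min(-1)<40)
q=P[m]; print(len(q),q.mean(0),np.percentile(q,[1,50,99],axis=0)); print(np.histogram(q[:,2],bins=12))
a=cv2.imread('pics/s7.png')[60:230,250:450]; b=cv2.imread('pics/w7.png')
cv2.imwrite('pics/ws7.png',np.hstack([cv2.resize(a,(390,330)),cv2.resize(b,(400,330))]))
```

```text
9.65 0.031161147266754407 [-0.56718493 -1.1690436  -1.11119936] [0.51898494 0.21433248 0.05618222]
4841 [0.52246333 0.21410087 0.1076215 ] [[0.50290933 0.19589067 0.0705696 ]
 [0.524636   0.21404928 0.11521858]
 [0.53591751 0.23190102 0.12252824]]
(array([  29,   92,  220,  229,  242,  257,  259,  181,   89, 3116,  116,
         11]), array([0.06366562, 0.06924191, 0.07481821, 0.08039451, 0.0859708 ,
       0.0915471 , 0.0971234 , 0.10269969, 0.10827599, 0.11385229,
       0.11942858, 0.12500488, 0.13058117]))
```

View pics/ws7.png

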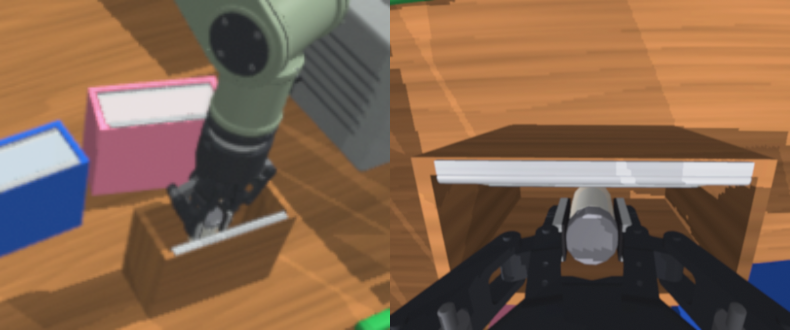

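The cap top is at z≈0.116, below the 0.130 rim. The flap hangs open (scene crop 230,235) and the grip still reads 31 mm. Now I release.

{"name": "play_rows", "arguments": {"rows": [{"gripper":60,"linear":[0,0,0],"angular":[0,0,0]},{"gripper":60,"linear":[0,0,0],"angular":[0,0,0]},{"gripper":60,"linear":[0,0,0],"angular":[0,0,0]},{"gripper":60,"linear":[0,0,0],"angular":[0,0,0]},{"gripper":60,"linear":[0,0,0],"angular":[0,0,0]}]}}

```text
clock: 10.38
tcp_pos: [0.5188, 0.2142, 0.0558]
ee_rot: [3.141, -0.042, 0.0]
ft_force: [-0.9, 0.3, 0.4]
width: 0.0601
```

Run:
```python
from h import *
s=monitor.sense(); print(s['clock'],s['width'],s['ft_force'],s['tcp_pos'])
snap('wrist','w8')
p,d,K,D,T=load('w8'); P=cloud(d,K,D,T); m=(d>0)&(abs(P[...,0]-.52)<.04)&(abs(P[...,1]-.214)<.02)
print(np.histogram(P[m][:,2],bins=np.arange(0,.16,.01)))
```

```text
10.375 0.06011890141086326 [-0.90950849  0.33905452  0.38912699] [0.51881476 0.21424445 0.05582309]
(array([   0,    0,    5,   31,   83,  253, 1310,  548,  976, 1097, 1444,
       1641,   87, 1051,    0]), array([0.  , 0.01, 0.02, 0.03, 0.04, 0.05, 0.06, 0.07, 0.08, 0.09, 0.1 ,
       0.11, 0.12, 0.13, 0.14, 0.15]))
```

View pics/w8.png

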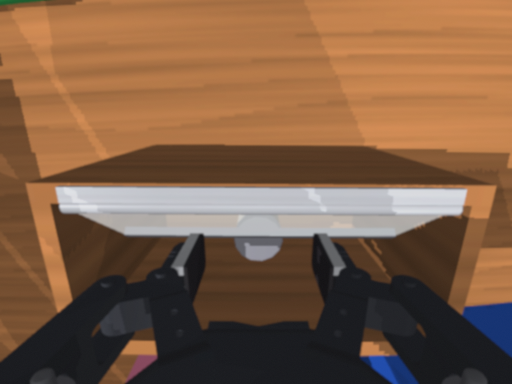

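The canister dropped and stands on the floor: the cap at (260,245) is at about z=0.06, and the flap rests on the open fingers. I withdraw straight up.

{"name": "play_rows", "arguments": {"rows": [{"gripper":60,"linear":[0,0,-0.08],"angular":[0,0,0]},{"gripper":60,"linear":[0,0,-0.1],"angular":[0,0,0]},{"gripper":60,"linear":[0,0,-0.12],"angular":[0,0,0]},{"gripper":60,"linear":[0,0,-0.15],"angular":[0,0,0]},{"gripper":60,"linear":[0,0,-0.25],"angular":[0,0,0]},{"gripper":60,"linear":[0,0,-0.25],"angular":[0,0,0]},{"gripper":60,"linear":[0,0,-0.2],"angular":[0,0,0]},{"gripper":60,"linear":[0,0,0],"angular":[0,0,0]},{"gripper":60,"linear":[0,0,0],"angular":[0,0,0]},{"gripper":60,"linear":[0,0,0],"angular":[0,0,0]}]}}

```text
clock: 11.68
tcp_pos: [0.518, 0.214, 0.2271]
ee_rot: [3.14, -0.042, -0.004]
ft_force: [0.6, 0.3, 0.2]
width: 0.0603
```

Run:
```python
from h import *
s=monitor.sense(); print(s['clock'],s['width'],s['ft_force'],s['tcp_pos'])
snap('wrist','w9');snap('scene','s9')
p,d,K,D,T=load('w9'); P=cloud(d,K,D,T)
for x in np.arange(.49,.57,.008):
    m=(d>0)&(abs(P[...,0]-x)<.004)&(abs(P[...,1]-.214)<.06)&(P[...,2]<.16); print(round(x,3),m.sum(),np.median(P[m][:,2]) if m.any() else 0)
p,d,K,D,T=load('s9'); P=cloud(d,K,D,T)
w=P[205:265,170:215]; q=w[(d[205:265,170:215]>0)&(w[...,2]>.082)]; print('tall',q.mean(0),np.ptp(q,axis=0))
b=cv2.imread('pics/w9.png');a=cv2.imread('pics/s9.png')
cv2.imwrite('pics/ws9.png',np.hstack([cv2.resize(a,(400,300)),cv2.resize(b,(400,300))]))
```

```text
11.675 0.060332155139451914 [0.58855239 0.29118371 0.20742709] [0.5180131  0.21396409 0.22706738]
0.49 654 0.1310786448838261
0.498 850 0.13039947300674265
0.506 871 0.13018633813377622
0.514 878 0.13014176803232405
0.522 908 0.13010768602329173
0.53 925 0.13012856753617869
0.538 944 0.13015369410454106
0.546 967 0.13021076641682156
0.554 958 0.13052358678701242
0.562 1045 0.1330273843503249
tall [ 0.49988031 -0.19254743  0.0866822 ] [0.03320555 0.03210519 0.00789481]
```

View pics/ws9.png

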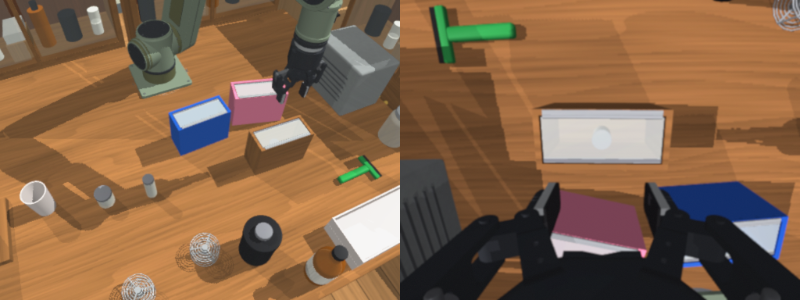

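The flap is level at z=0.130 across its width, and the cap shows through it (combined picture 600,138). The tall canister hasn't moved (0.500, −0.193). The gripper is clear, so I hand the job in.

```bash
python3 -c "
from workcell import bot
print(bot.sign_off())"
```

```text
the job is handed in; nothing more can be done
None
```

The short canister is in the oak cubby with the flap shut over it, and I handed the job in at about 11.8 s of the 38 s limit.

**What I did:** I picked the short slim canister by size and height and pushed the flap down with it. I let go only when the cap top was at about 0.116 m, below the 0.130 m rim. Then I drew the gripper straight up.

**Last checks:**
- **Flap:** it reads level at z ≈ 0.130 m across its width.
- **Short canister:** its cap shows through the clear flap. Just after release the cap was at about z = 0.06 m, so it stands on the floor.
- **Tall canister:** it stands at (0.500, −0.193), within 1 mm of where it was.
- **Gripper:** it hangs clear of everything.

**What failed or disagreed:**
- **First grasp:** it closed onto the top of the cap, pressing with about 22 N. The fingers really end about 33 mm higher than the reported TCP and the stated nose length imply. I measured that offset with the wrist camera's depth and re-gripped lower. The canister was neither moved nor tipped.
- **Grip width:** the opening read about 31 mm on the 32 mm canister.

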